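# Feel for the hidden release of the instrument case

### The job

The cover of the grey instrument case opens by a release hidden in a notch somewhere in the springy strip along its front edge. With the fingertips (best with the gripper closed) touch lightly the top of the strip at its left end (seen from the robot), keep it lightly pressed and sweep along it towards the right until you come to the notch, then press the release bar inside it fully home so that the cover pops up, and move clear. Grasp or lift nothing, do not force the cover, and leave everything else where it stands.

Things in the scene. Friction and masses are not known exactly. Their poses are not given: they have to be found in the camera images.
- case: grey instrument case fixed to the bench, 240 (its x) x 400 (its y) mm, slightly yawed. Origin: centre of its underside; z up, its front (-x) faces the robot, +y is its left end seen from the robot. Along its front edge stands a straight springy strip (see edge_left). Behind the strip a bare ledge (66 mm above the bench) runs 24 mm deep to the cover. On the case's rear stand small loose things.
- edge_left (a point): middle of the top of the strip, 30 mm in from its left end; case frame (-109, +160, 86) mm, axes as the case. The strip is 14 mm thick (x -116 to -102), 380 mm long (y -190 to +190), its top 20 mm above the ledge behind it; seams in it step less than 1 mm. It is never notched beyond 80 mm from its middle. The sweep starts near here.
- edge_right (a point): same at the right end: case frame (-109, -160, 86) mm. The one notch in the strip is a gap 50 mm long, open upwards and to front and back, its centre anywhere from y = -55 to +55 mm in the case frame (not told). In it lies the release bar, 46 mm long, 14 mm thick, top 10 mm below the strip's top.
- edge (a joint): how far the springy strip is pressed down, m: 0 at rest, 0.004 at its stop. The whole strip sinks together; it yields from about 2 N, reaches its stop at about 8 N and springs back when let go.
- release (a joint): how far the release bar in the notch is pressed down, m: 0 at the start (up), 0.006 fully home. It needs about 7 N and stays where it is left. Pressing it raises the front of the cover.
- cover: aluminium cover, 128 (x) x 376 (y) x 6 mm, closed at the start, top 72 mm above the bench. Origin on its hinge line at its rear edge (case frame x = +50 mm), level with its underside; it runs from there towards the robot. The release bar drives it: bar home, its front edge stands about 10 mm up (tilt 0.078 rad) and stays.
- screw_jar: small pale jar with a white cap, 38 mm across, 42 mm tall, on the rear of the case's top; bystander. Origin: centre of its underside.
- solder_reel: small grey steel drum, 48 mm across, 30 mm tall, on the rear of the case's top; bystander. Origin: centre of its underside.
- meter: black hand-held meter lying flat, 150 x 75 x 32 mm, on the bench to the right; bystander. Origin: centre of its underside.
- driver: screwdriver about 170 mm long lying on the bench to the left, nearer the robot than the bottle; bystander, about 30 mm thick at most.
- flux_bottle: white bottle, 44 mm across, 100 mm tall, on the bench to the left; bystander. Origin: centre of its underside.
- part_tray: open blue tray, 110 x 80 x 30 mm, on the bench to the right; bystander. Origin: centre of its underside.
- board: small green circuit board with parts on it, 90 x 60 mm, 14 mm tall, on the bench to the left; bystander. Origin: centre of its underside.

How it is judged (in metres and radians):
On the way, in this order (a step that is already met when the one before it is completed fails the run):
1. fingertips press the strip down lightly near its left end (value of joint edge above 0.0004 m and y of the grasp point in the frame of case above 0.12 m), for 0.05 s.
2. the strip is still pressed as the fingertips pass on to the right of the left end, still left of where the notch can lie (value of joint edge above 0.0004 m and y of the grasp point in the frame of case between 0.055 and 0.11 m), for 0.05 s.
3. the release bar is pressed home (value of joint release above 0.005 m), for 0.1 s.
At the end, for the whole second after the job is handed in: Release bar at least 5 of its 6 mm down, cover standing up at its front (tilt over 0.06 rad), strip sprung back up (within 1 mm), every bystander within 20 mm of its start (value of joint release above 0.005 m and angle between cover's own z axis and vertical above 0.06 rad and value of joint edge below 0.001 m and distance of each of screw_jar, solder_reel, meter, driver, flux_bottle, part_tray, board from where it was at the start of the episode below 0.02 m); the robot touches nothing.
It fails at once if strip or case pressed with more than 40 N (contact force between the fingers and case above 40 N).
It fails at once if cover forced by the fingers (over 10 N) (contact force between the fingers and cover above 10 N).
It fails at once if a loose bystander is moved, lifted or carried (over 20 mm) (distance of any of screw_jar, solder_reel, meter, driver, flux_bottle, part_tray, board from where it was at the start of the episode above 0.02 m).
It also fails if it takes over 58 s, if anything falls off the work surface, if the arm or the gripper's body presses on something with over 40 N, if the wrist force passes 120 N, or if a joint passes its speed limit or range.

### The arm

A 7-joint arm with a two-finger parallel gripper is mounted at the origin on the work surface. World frame = base frame: x ahead of the robot, y to its left, z up, the work surface at z = 0. Lengths are in m, angles in degrees, forces in N, time in s.
With the tool pointing down it reaches from about 0.4 to 0.75 m from the base axis. Payload 19.5 kg.
Tool frame: the origin (TCP) lies on the front face of the gripper's body, between the roots of the fingers; the fingertips stand 73 mm ahead of it and the grasp point (between the pads) lies 54 mm ahead of it (robot.tcp_to_grasp is the z of the grasp point in the tool frame, in m); z points along the fingers, y is the direction in which the jaws open and shut (so a half turn about z gives the same grasp; the last joint's range is limited). The gripper opens to 85 mm and grips with 20 to 120 N. Pads are 22 mm wide; open, the fingers measure 114 mm over their backs; the gripper's body (76 mm by 85 mm) begins 54 mm behind the grasp point. The pads swing forward as they close: fully open they stand 13 mm farther back than shut.
Start: joints at [-68.107, 40.479, -1.581, 85.061, 1.261, 54.483, -4.326], TCP at [0.236, 0.524, 0.304] pointing down, gripper open.
Joint ranges: [-155.06, 155.06], [-18.47, 123.98], [-90, 86.84], [0, 140.48], [-83.41, 263.41], [0, 116], [-161.91, 161.91]. Speed limits (degrees/s): [108.29, 108.29, 147.25, 147.25, 172.46, 172.46, 172.46].

### API

Orientations are given as a 3x3 rotation matrix whose columns are the frame's x, y, z axes.
In Python, from cell import robot gives the robot as it stands. The module is installed in compiled form; this text tells all that it offers.
- The arm moves only by the tool play_rows, never from a script. Its argument "motion" is text: rows parted by semicolons, each of 7 numbers parted by spaces: the closure, from 0 (fully open) to 1 (shut), then the shift along the tool's x, y, z in m, then the turn, a rotation vector about the tool's x, y, z in rad. A call has 1 to 20 rows; each row shifts and turns the pose as measured when the row begins, along the tool's axes as they then stand; what a row does not reach is not made up. A row lasts 1/8 s, in which the tool goes at most 62.5 mm and 10.7 degrees, less where a joint would pass 70% of its speed; a pose out of reach is approached as far as the arm can. A call is refused whole if a number of a shift passes 0.0625 or a number of a turn 0.188, either way. A call with a gripper value outside its range is refused whole. The fingers move at their own pace and stop on an object; "newtons" is the grip in N (left out, the last holds). Time passes only in rows, so rows that do not move let the fingers close. It gives the time, the measured TCP pose, the force and the opening at its end, in the units of the state.
- robot.sense(): the state, without advancing time (a new reading comes with each control period).
- robot.grab_frame(name): name is "scene" or "side" or "wrist"; returns the picture (384x512x3 uint8, red, green, blue); there is no depth.
- robot.camera_model(name): a dict with "fx", "fy", "cx", "cy" (pixels), "dist" ([k1, k2, p1, p2, k3] as OpenCV has them; the pictures are not rectified), "extrinsics" (4x4, takes a point from camera to world coordinates). Camera axes: x right, y down, z forward; pixel columns grow to the right and rows downward; lengths in m; the calibration is good to about 2 mm. A picture is of the moment at which its call begins: read the wrist's pose just before it. camera_model takes no time and is no camera call; for the wrist camera it gives the pose at the moment of the call.
- robot.sign_off(): hands the job in, once; it reports no verdict.
Trained networks look in the newest picture that a camera, given by its name, has taken for a name from the list of things; names that differ only in an ending like _2 or _b are one class to them, and where a whole thing is asked for, a point or a joint stands for the part that bears it (a point fixed in the world has none). Each returns a list of dicts, best first, with "p" (0 to 1); they miss things now and then, are a little off and sometimes report something else, mostly with a low value. They report only what shows in the picture. A call takes as long as a camera call.
- robot.recognise(target, camera): "at" ([row, column] in pixels, amid what is visible of it).
- robot.pinpoint(target, camera): "at" ([row, column] in pixels: a listed point, or the origin of a listed thing).
The state is a dict: "clock": time; "joint_positions": joint angles; "dq": joint speeds; "joint_torque": joint torques, N m; "eef_pos": TCP position; "tool_rot": TCP orientation; "wrist_force": force on the tool from outside, world axes, zero at the start; "torque": the same for the moment, N m; "grip_width": finger opening in m.
Only numpy, scipy, OpenCV 4.12 (cv2) and the standard library are available. Lean on these libraries where they do the work, as an engineer would, in place of code of your own. Each camera call takes 0.05 s, during which the arm holds its last target.

## Working session

There is one attempt and no reset: what is moved stays moved. The work goes in short steps, Python scripts to look and compute and a tool call to move; the robot and the scene stay as the last step left them, time stands still between calls to the robot, and variables do not carry over. Pictures are saved under pics/ and viewed, and the job is handed in when it is done.

Besides the shell and the picture viewer there is one more tool, called after "Request:" as name(argument=value, ...) on one line, values as JSON. play_rows: Moves the arm, as the interface text tells. Its arguments: {"type":"object","properties":{"motion":{"type":"string"},"newtons":{"type":"number"}},"required":["motion"]}

```bash
mkdir -p pics
cat > h.py <<'E'
import numpy as np,cv2
from cell import robot
def ray(cam,at,m=None):
    m=m or robot.camera_model(cam)
    K=np.array([[m['fx'],0,m['cx']],[0,m['fy'],m['cy']],[0,0,1]]);d=np.array(m['dist'])
    p=cv2.undistortPoints(np.array([[[at[1],at[0]]]],float),K,d)[0,0]
    T=np.array(m['extrinsics']);return T[:3,3],T[:3,:3]@np.array([p[0],p[1],1])
def onz(cam,at,z,m=None):
    o,d=ray(cam,at,m);return o+d*(z-o[2])/d[2]
def proj(cam,P,m=None):
    m=m or robot.camera_model(cam);T=np.linalg.inv(np.array(m['extrinsics']))
    K=np.array([[m['fx'],0,m['cx']],[0,m['fy'],m['cy']],[0,0,1]])
    return cv2.projectPoints(np.atleast_2d(P).astype(float),cv2.Rodrigues(T[:3,:3])[0],T[:3,3],K,np.array(m['dist']))[0][:,0,::-1]
def snap(cam,name):
    f=robot.grab_frame(cam);cv2.imwrite('pics/'+name+'.png',f[:,:,::-1]);return f
E
python3 - <<'E'
from h import *
np.set_printoptions(precision=4,suppress=True)
s=robot.sense();print(s['clock'],s['eef_pos'],s['tool_rot'],s['wrist_force'],s['grip_width'])
for c in ['scene','side']:
    snap(c,c+'0')
    print(c,robot.camera_model(c)['extrinsics'])
    for t in ['edge_left','edge_right','case']:
        for r in robot.pinpoint(t,c)[:2]: print(t,r,onz(c,r['at'],0.0 if t=='case' else .086))
print(robot.sense()['clock'])
E
```

```text
0.0 [0.2364 0.524  0.3034] [[-0.9115  0.4112 -0.0004]
 [ 0.4112  0.9115 -0.001 ]
 [-0.     -0.0011 -1.    ]] [0.7847 0.1658 0.3946] 0.08499615148140328
scene [[-0.6308  0.5363 -0.5608  1.1981]
 [ 0.7758  0.4201 -0.4708  0.5087]
 [-0.0169 -0.7321 -0.681   0.853 ]
 [ 0.      0.      0.      1.    ]]
edge_left {'at': [215.7, 321.6], 'p': 0.65} [0.5412 0.1628 0.086 ]
edge_right {'at': [151.8, 241.5], 'p': 0.9} [ 0.4677 -0.1631  0.086 ]
edge_right {'at': [214.5, 321.7], 'p': 0.41} [0.5376 0.1608 0.086 ]
case {'at': [222.2, 250.5], 'p': 0.66} [ 0.6079 -0.0149  0.    ]
side [[ 0.6755 -0.4878  0.5529 -0.1929]
 [-0.7373 -0.4501  0.5037 -0.7027]
 [ 0.0031 -0.748  -0.6637  0.9778]
 [ 0.      0.      0.      1.    ]]
edge_left {'at': [189.8, 306.7], 'p': 0.74} [ 0.6642 -0.1358  0.086 ]
edge_left {'at': [173.4, 219.7], 'p': 0.66} [0.5192 0.1567 0.086 ]
edge_right {'at': [221.6, 280.3], 'p': 0.67} [ 0.4832 -0.168   0.086 ]
edge_right {'at': [199.4, 272.3], 'p': 0.19} [ 0.5447 -0.0796  0.086 ]
case {'at': [199.7, 274.5], 'p': 0.67} [ 0.6202 -0.0267  0.    ]
0.4
```

Run:
```python
import cv2
for c in ['scene0','side0']:
    f=cv2.imread(f'pics/{c}.png');cv2.imwrite(f'pics/{c}b.png',cv2.resize(f[90:350,100:440],None,fx=2.3,fy=2.3,interpolation=cv2.INTER_CUBIC))
```

```text
(no output)
```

View pics/scene0b.png

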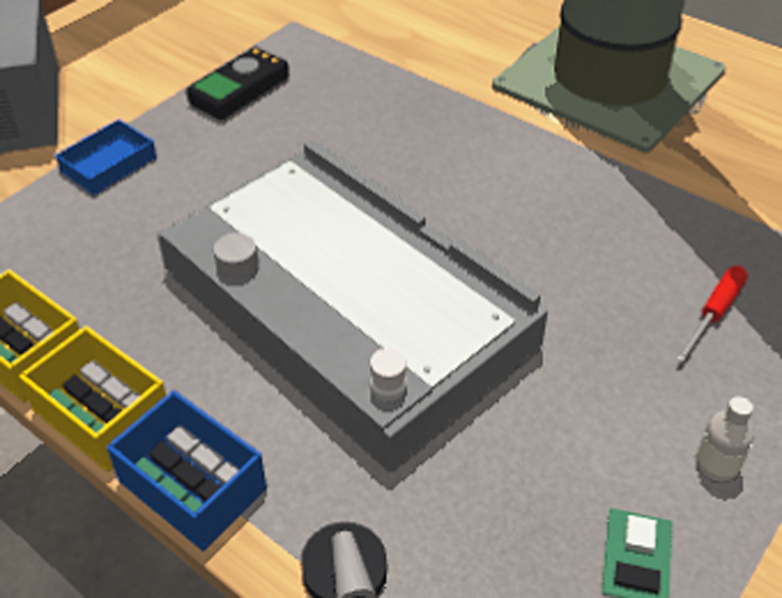

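View pics/side0b.png

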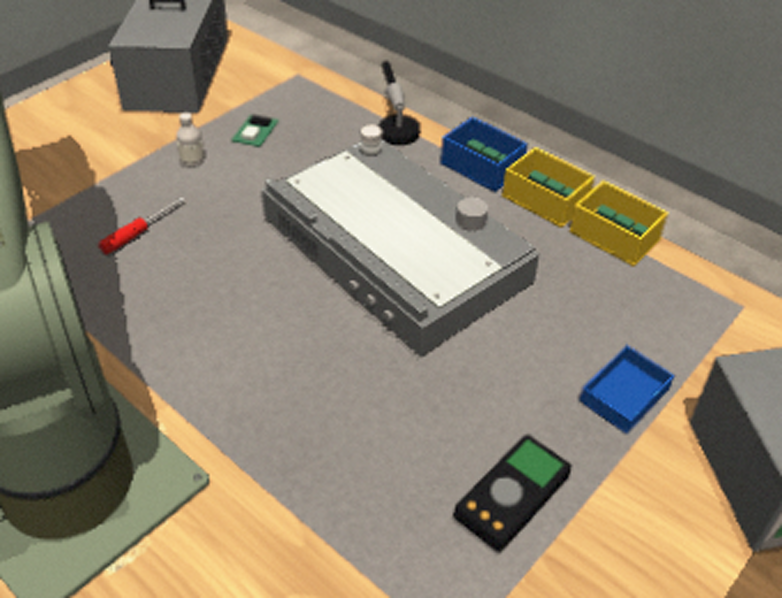

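```bash
cat > fit.py <<'E'
from h import *
from scipy.optimize import least_squares
S={'scene':[((-78,-188,72),(291,160)),((50,-188,72),(210,208)),((50,188,72),(432,386)),((-78,188,72),(513,320)),((120,-200,66),(160,238)),((120,200,66),(390,432))],
'side':[((50,188,72),(347,152)),((50,-188,72),(510,250)),((-120,-200,0),(422,355)),((120,-200,66),(536,255)),((-120,200,66),(263,187))]}
def W(p,P):
    c,s=np.cos(p[2]),np.sin(p[2]);P=np.atleast_2d(P)/1000.
    return np.c_[p[0]+c*P[:,0]-s*P[:,1],p[1]+s*P[:,0]+c*P[:,1],P[:,2]]
M={c:robot.camera_model(c) for c in S}
def res(p,cs=('scene','side')):
    return np.concatenate([(proj(c,W(p,[a for a,b in S[c]]),M[c])-np.array([(90+b[1]/2.3,100+b[0]/2.3) for a,b in S[c]])).ravel() for c in cs])
if __name__=='__main__':
    np.set_printoptions(precision=4,suppress=True)
    for cs in [('scene',),('side',),('scene','side')]:
        r=least_squares(res,[.61,-.02,-.17],kwargs=dict(cs=cs),loss='soft_l1');print(cs,r.x,np.degrees(r.x[2]),res(r.x,cs).round(1))
    p=r.x;print(W(p,[(-109,160,86),(-109,-160,86)]))
    for c,f in [('scene','scene0'),('side','side0')]:
        im=cv2.resize(cv2.imread(f'pics/{f}.png')[90:350,100:440],None,fx=2.3,fy=2.3,interpolation=cv2.INTER_CUBIC)
        def L(a):
            q=proj(c,W(p,a),M[c]);q=np.c_[(q[:,1]-100)*2.3,(q[:,0]-90)*2.3].round().astype(int)
            cv2.polylines(im,[q],True,(0,0,255),1)
        L([(-116,190,86),(-102,190,86),(-102,-190,86),(-116,-190,86)])
        L([(50,188,72),(-78,188,72),(-78,-188,72),(50,-188,72)]);L([(120,200,66),(-120,200,66),(-120,-200,66),(120,-200,66)])
        cv2.imwrite(f'pics/{f}fit.png',im)
E
python3 fit.py
```

```text
('scene',) [ 0.6137 -0.0107 -0.1415] -8.105808612860173 [ 0.1 -0.1 -0.7 -0.2 -0.1  0.1 -0.1  1.3 -2.5 -1.5  2.   0.1]
('side',) [ 0.621  -0.0127 -0.1374] -7.874778664962144 [-1.5  0.1  6.1 -2.6  0.5  0.3 -1.8  2.2 -0.1 -0.4]
('scene', 'side') [ 0.6154 -0.0113 -0.1375] -7.879234854501676 [ 0.4 -0.9 -0.3 -0.9  0.1 -0.3 -0.1  0.9 -2.  -2.2  2.3 -0.2 -1.1 -1.2
  6.7 -3.9  1.2 -1.1 -1.2  1.   0.4 -1.7]
[[ 0.5293  0.1621  0.086 ]
 [ 0.4855 -0.1549  0.086 ]]
```

```bash
sleep 1
```

```text
(no output)
```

View pics/scene0fit.png

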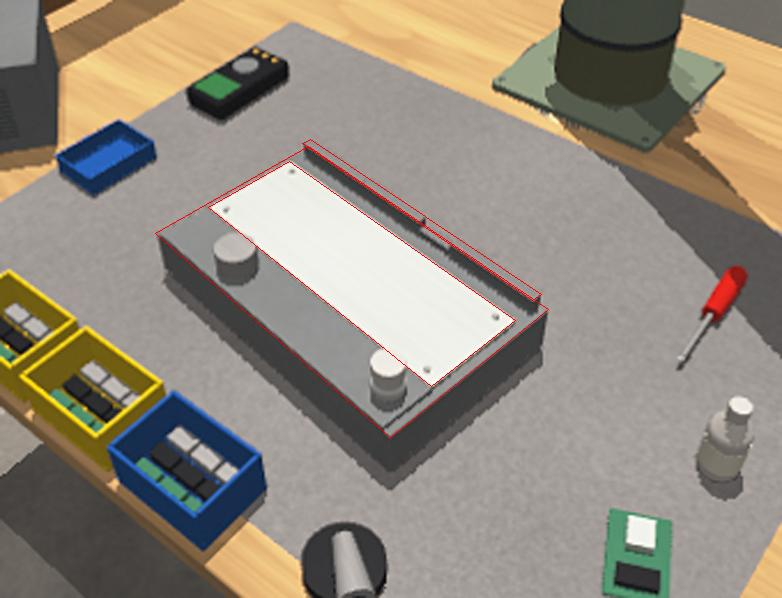

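View pics/side0fit.png

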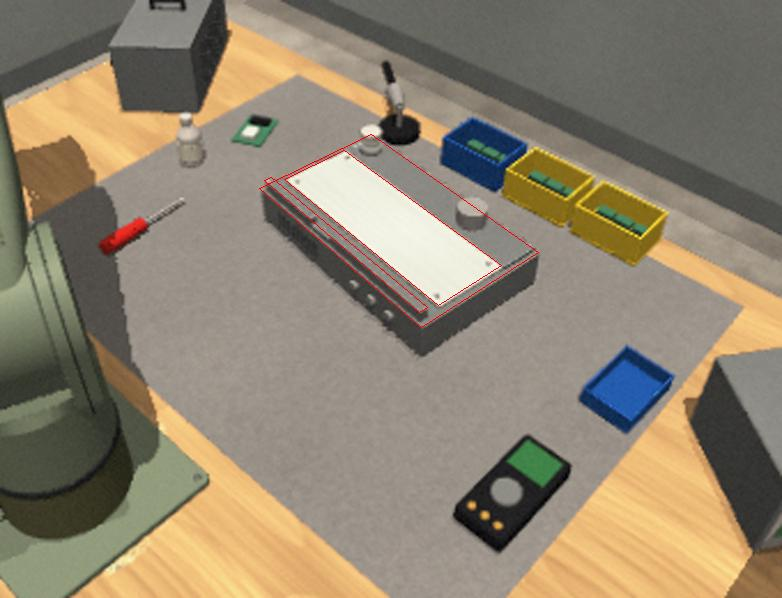

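```bash
sed -i 's/(510,250)/(500,265)/' fit.py; python3 fit.py
python3 - <<'E'
from fit import *
r=least_squares(res,[.61,-.02,-.14],loss='soft_l1');p=r.x
for q in [(424,218),(450,246)]:
    w=onz('scene',(90+q[1]/2.3,100+q[0]/2.3),.086);c,s=np.cos(p[2]),np.sin(p[2]);d=w[:2]-p[:2];print(q,c*d[0]+s*d[1],-s*d[0]+c*d[1])
E
```

```text
('scene',) [ 0.6137 -0.0107 -0.1415] -8.105808612860173 [ 0.1 -0.1 -0.7 -0.2 -0.1  0.1 -0.1  1.3 -2.5 -1.5  2.   0.1]
('side',) [ 0.6178 -0.0123 -0.1476] -8.458804690809503 [-1.4 -0.1  0.3  0.8  1.  -1.1 -1.   1.5 -0.1 -0.8]
('scene', 'side') [ 0.6145 -0.011  -0.1409] -8.075508529235504 [ 0.2 -0.4 -0.6 -0.5  0.  -0.2 -0.   1.1 -2.3 -1.8  2.2 -0.2 -1.  -1.2
  0.4  0.1  1.3 -1.6 -1.   0.7  0.4 -1.8]
[[ 0.5291  0.1627  0.086 ]
 [ 0.4841 -0.1541  0.086 ]]
(424, 218) -0.11185615929673341 0.01748812040293076
(450, 246) -0.09943704092452967 0.07096252653901157
```

Request:
play_rows(motion="1 0 0 0 0 0 -0.142; 1 0 0 0 0 0 -0.142; 1 -0.033 -0.032 0 0 0 0; 1 -0.033 -0.032 0 0 0 0; 1 -0.033 -0.032 0 0 0 0; 1 -0.033 -0.032 0 0 0 0; 1 -0.033 -0.032 0 0 0 0; 1 -0.033 -0.032 0 0 0 0; 1 -0.033 -0.032 0 0 0 0; 1 -0.033 -0.032 0 0 0 0; 1 0 0 0 0 0 0; 1 0 0 0 0 0 0")

```text
clock: 1.9
eef_pos: [0.4716, 0.227, 0.3033]
tool_rot: [[-0.992, 0.129, 0.001], [0.129, 0.992, 0.0], [-0.001, 0.001, -1.0]]
wrist_force: [-0.5, 0.3, 0.1]
grip_width: -0.0001
```

Run:
```python
from h import *
np.set_printoptions(precision=4,suppress=True)
m=robot.camera_model('wrist');print(m);snap('wrist','w1')
for t in ['edge_left','edge_right','release']:
    for r in robot.pinpoint(t,'wrist')[:2]: print(t,r,onz('wrist',r['at'],.086,m))
```

```text
{'fx': 271.69676148353784, 'fy': 271.69676148353784, 'cx': 259.2572441719616, 'cy': 194.33249505863694, 'dist': array([-0.0087,  0.    ,  0.    ,  0.    ,  0.    ]), 'extrinsics': array([[ 0.1294,  0.9498,  0.285 ,  0.3987],
       [ 0.9916, -0.1239, -0.0372,  0.2353],
       [-0.    ,  0.2874, -0.9578,  0.3719],
       [ 0.    ,  0.    ,  0.    ,  1.    ]])}
edge_left {'at': [238.9, 208.6], 'p': 0.86} [0.5295 0.1591 0.086 ]
edge_right {'at': [275.6, 122.1], 'p': 0.62} [0.5641 0.0462 0.086 ]Traceback (most recent call last):
  File "<stdin>", line 5, in <module>
ValueError: it knows: board, case, cover, driver, edge_left, edge_right, flux_bottle, meter, part_tray, screw_jar, solder_reel
```

View pics/w1.png

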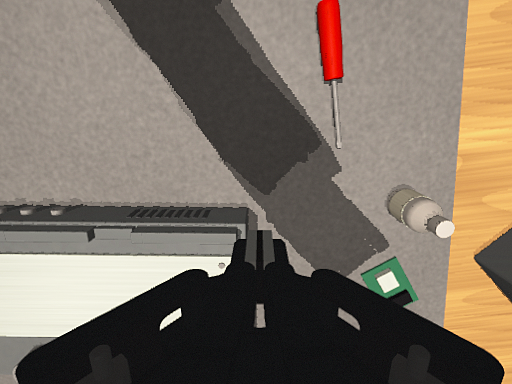

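Run:
```python
import cv2
f=cv2.imread('pics/w1.png');cv2.imwrite('pics/w1z.png',cv2.resize(f[195:290,0:270],None,fx=2.95,fy=2.95,interpolation=cv2.INTER_CUBIC))
```

```text
(no output)
```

View pics/w1z.png

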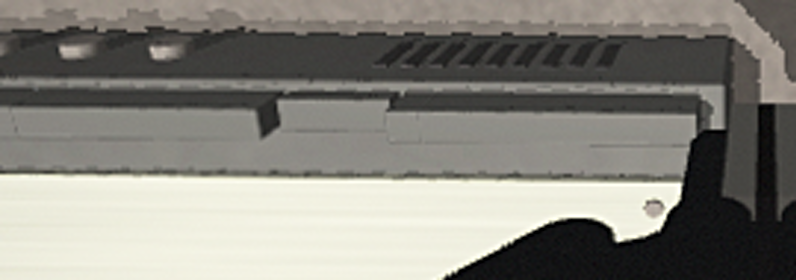

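Run:
```python
from fit import *
np.set_printoptions(precision=4,suppress=True)
m=robot.camera_model('wrist')
p=[.6145,-.011,-.1409]
for n,q in dict(fl=(698,110),rl=(697,145),nlf=(390,110),nlr=(388,142),nrf=(262,104),nrr=(262,137),fend=(0,103),rend=(0,134)).items():
    w=onz('wrist',(195+q[1]/2.95,q[0]/2.95),.086,m);c,s=np.cos(p[2]),np.sin(p[2]);d=w[:2]-p[:2];print(n,w,np.array([c*d[0]+s*d[1],-s*d[0]+c*d[1]])*1000)
```

```text
fl [0.5254 0.1929 0.086 ] [-116.8836  189.3497]
rl [0.5402 0.1902 0.086 ] [-101.8263  188.774 ]
nlf [0.51   0.0738 0.086 ] [-115.3268   69.276 ]
nlr [0.5234 0.0694 0.086 ] [-101.5221   66.7781]
nrf [0.5012 0.0248 0.086 ] [-117.1924   19.5088]
nrr [0.5149 0.0204 0.086 ] [-102.9973   17.094 ]
fend [ 0.4877 -0.0777  0.086 ] [-116.1451  -83.8601]
rend [ 0.5005 -0.0831  0.086 ] [-102.7471  -87.425 ]
```

Request:
play_rows(motion="1 -0.022 -0.022 0 0 0 0.0115; 1 -0.022 -0.022 0 0 0 0; 1 -0.0213 -0.0224 0 0 0 0; 1 0 0 0.04 0 0 0; 1 0 0 0.04 0 0 0; 1 0 0 0.03 0 0 0; 1 0 0 0.01 0 0 0; 1 0 0 0 0 0 0; 1 0 0 0 0 0 0")

```text
clock: 3.18
eef_pos: [0.5276, 0.1575, 0.1825]
tool_rot: [[-0.992, 0.129, 0.004], [0.129, 0.992, 0.003], [-0.004, 0.004, -1.0]]
wrist_force: [0.7, -0.2, 0.3]
grip_width: -0.0001
```

```bash
cat > st.py <<'E'
from h import *
np.set_printoptions(precision=4,suppress=True)
s=robot.sense();p=[.6145,-.011,-.1409];c,sn=np.cos(p[2]),np.sin(p[2]);R=np.array(s['tool_rot'])
g=np.array(s['eef_pos'])+R[:,2]*.073;d=g[:2]-p[:2]
print(s['clock'],'tip case',c*d[0]+sn*d[1],-sn*d[0]+c*d[1],g[2],'F',np.array(s['wrist_force']));print(R)
E
python3 st.py
```

```text
3.175 tip case -0.10943002779123388 0.15487090905541728 0.10953688474749046 F [ 0.6548 -0.1792  0.2515]
[[-0.9916  0.1294  0.0043]
 [ 0.1294  0.9916  0.0031]
 [-0.0038  0.0036 -1.    ]]
```

Request:
play_rows(motion="1 0 0 0.012 0 0 0.011; 1 0 0 0.006 0 0 0; 1 0 0 0.003 0 0 0; 1 0 0 0.0 0 0 0; 1 0 0 0 0 0 0")

```text
clock: 3.8
eef_pos: [0.5282, 0.1577, 0.1615]
tool_rot: [[-0.99, 0.141, 0.006], [0.141, 0.99, 0.004], [-0.006, 0.005, -1.0]]
wrist_force: [-0.1, 0.2, -0.0]
grip_width: -0.0006
```

```bash
python3 st.py
```

```text
3.8 tip case -0.10872196037628507 0.15522749437974134 0.08849546894310487 F [-0.129   0.1546 -0.0119]
[[-0.9899  0.1413  0.0063]
 [ 0.1413  0.99    0.0038]
 [-0.0057  0.0046 -1.    ]]
```

Request:
play_rows(motion="1 0 0 0.002 0.0046 0.0057 0; 1 0 0 0.002 0 0 0; 1 0 0 0.001 0 0 0; 1 0 0 0 0 0 0")

```text
clock: 4.3
eef_pos: [0.5283, 0.1577, 0.1567]
tool_rot: [[-0.99, 0.141, 0.0], [0.141, 0.99, -0.0], [-0.0, -0.0, -1.0]]
wrist_force: [-0.9, -0.7, 4.2]
grip_width: 0.0
```

```bash
python3 st.py
```

```text
4.3 tip case -0.1090004074539325 0.1549258100161246 0.08367989733062933 F [-0.9469 -0.6898  4.161 ]
[[-0.9899  0.1414  0.0002]
 [ 0.1414  0.9899 -0.0001]
 [-0.0002 -0.0001 -1.    ]]
```

Request:
play_rows(motion="1 0 0 0 0 0 0; 1 0 -0.008 0 0 0 0; 1 0 -0.008 0 0 0 0; 1 0 -0.008 0 0 0 0; 1 0 -0.008 0 0 0 0")

```text
clock: 4.92
eef_pos: [0.524, 0.1249, 0.1571]
tool_rot: [[-0.99, 0.141, 0.002], [0.141, 0.99, 0.002], [-0.002, 0.002, -1.0]]
wrist_force: [-0.2, 3.1, 3.9]
grip_width: -0.0001
```

```bash
python3 st.py
```

```text
4.925 tip case -0.10859196712191736 0.12193624923958198 0.08409613949333986 F [-0.2107  3.1408  3.8988]
[[-0.9901  0.1406  0.0021]
 [ 0.1407  0.9901  0.0017]
 [-0.0018  0.002  -1.    ]]
```

Strip still pressed; continuing to about y = 0.088.

Request:
play_rows(motion="1 0 -0.008 0.0004 0.002 0.002 0; 1 0 -0.008 0.0002 0 0 0; 1 0 -0.008 0 0 0 0; 1 0 -0.008 0 0 0 0; 1 0 0 0 0 0 0")

```text
clock: 5.55
eef_pos: [0.5191, 0.0897, 0.1565]
tool_rot: [[-0.99, 0.142, -0.0], [0.142, 0.99, -0.001], [0.0, -0.001, -1.0]]
wrist_force: [0.6, -2.1, 3.5]
grip_width: 0.0003
```

```bash
python3 st.py
```

```text
5.55 tip case -0.10862962943164134 0.08628167563502977 0.08349910913444242 F [ 0.5747 -2.1265  3.5492]
[[-0.9899  0.1418 -0.0004]
 [ 0.1418  0.9899 -0.0007]
 [ 0.0003 -0.0007 -1.    ]]
```

Request:
play_rows(motion="1 0 -0.008 0 0 0 0; 1 0 -0.008 0 0 0 0; 1 0 -0.008 0 0 0 0; 1 0 -0.008 0 0 0 0; 1 0 -0.008 0 0 0 0; 1 0 0 0 0 0 0")

```text
clock: 6.3
eef_pos: [0.5123, 0.0457, 0.156]
tool_rot: [[-0.99, 0.143, -0.003], [0.143, 0.99, -0.002], [0.002, -0.003, -1.0]]
wrist_force: [0.2, 0.1, 0.1]
grip_width: 0.0002
```

Run:
```python
import st
from h import *
f=snap('wrist','w2');g=snap('side','s2');g=cv2.cvtColor(g,cv2.COLOR_RGB2BGR)
cv2.imwrite('pics/s2z.png',cv2.resize(g[130:270,180:350],None,fx=4,fy=4,interpolation=cv2.INTER_CUBIC))
g=cv2.cvtColor(snap('scene','c2'),cv2.COLOR_RGB2BGR)
cv2.imwrite('pics/c2z.png',cv2.resize(g[130:270,200:370],None,fx=4,fy=4,interpolation=cv2.INTER_CUBIC))
```

```text
6.3 tip case -0.1093334683539078 0.04158189059419202 0.0830130501304074 F [0.248  0.0938 0.1317]
[[-0.9897  0.1431 -0.0026]
 [ 0.1431  0.9897 -0.0024]
 [ 0.0022 -0.0027 -1.    ]]
```

View pics/c2z.png

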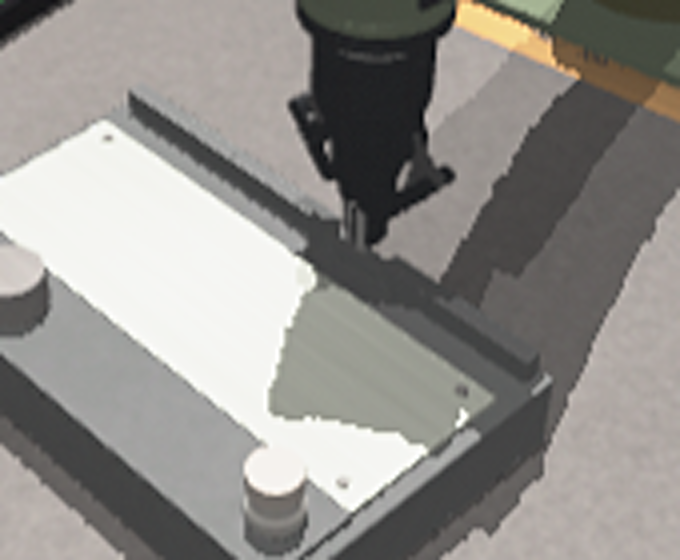

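View pics/w2.png

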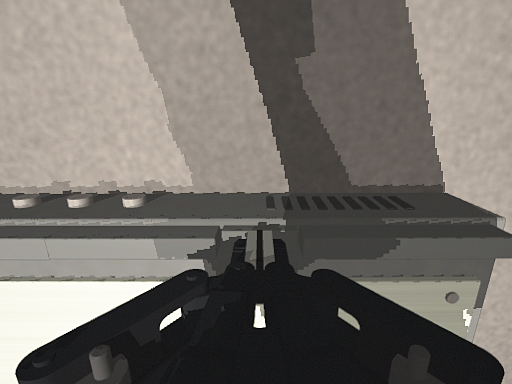

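The contact force fell to zero with the tips 3 mm below the strip's top. The wrist picture shows the closed fingers (about col 260) inside the notch (about cols 220-300). Next I press the bar.

Request:
play_rows(motion="1 0 0 0.004 -0.0027 -0.0022 0; 1 0 0 0.003 0 0 0; 1 0 0 0.003 0 0 0; 1 0 0 0.002 0 0 0")

```text
clock: 6.95
eef_pos: [0.5125, 0.0474, 0.1435]
tool_rot: [[-0.99, 0.141, 0.001], [0.141, 0.99, 0.001], [-0.001, 0.001, -1.0]]
wrist_force: [-1.7, -1.6, 7.3]
grip_width: 0.0001
```

```bash
python3 st.py
```

```text
6.95 tip case -0.10917018834371246 0.04353164915260264 0.0705042137457423 F [-1.7168 -1.6276  7.3105]
[[-0.99    0.1409  0.0008]
 [ 0.1409  0.99    0.0007]
 [-0.0007  0.0008 -1.    ]]
```

Request:
play_rows(motion="1 0 0 0.0015 0 0 0; 1 0 0 0.0015 0 0 0")

```text
clock: 7.2
eef_pos: [0.5126, 0.0474, 0.1421]
tool_rot: [[-0.99, 0.141, 0.002], [0.141, 0.99, 0.0], [-0.002, 0.0, -1.0]]
wrist_force: [-12.9, -1.3, 59.8]
grip_width: 0.0001
```

```bash
python3 st.py
```

```text
7.2 tip case -0.10897649621273757 0.0435558341962012 0.06909342427994122 F [-12.8564  -1.3066  59.8485]
[[-0.99    0.1408  0.0023]
 [ 0.1408  0.99    0.0001]
 [-0.0022  0.0004 -1.    ]]
```

Wrist force is 60 N with the bar at its stop. Backing off now.

Request:
play_rows(motion="1 0 0 -0.004 0 0 0; 1 0 0 -0.01 0 0 0; 1 0 0 -0.02 0 0 0; 1 0 0 -0.04 0 0 0; 1 0 0 -0.04 0 0 0; 1 0.03 0 -0.04 0 0 0; 1 0.06 0 0 0 0 0; 1 0.06 0 0 0 0 0; 1 0 0 0 0 0 0; 1 0 0 0 0 0 0")

```text
clock: 8.45
eef_pos: [0.3589, 0.0694, 0.3029]
tool_rot: [[-0.99, 0.139, 0.004], [0.139, 0.99, 0.001], [-0.004, 0.002, -1.0]]
wrist_force: [0.4, -0.4, 0.7]
grip_width: 0.0002
```

Run:
```python
import st
from h import *
for c in ['side','scene']:
    g=cv2.cvtColor(snap(c,c+'3'),cv2.COLOR_RGB2BGR)
    cv2.imwrite(f'pics/{c}3z.png',cv2.resize(g[90:350,100:440],None,fx=2.3,fy=2.3,interpolation=cv2.INTER_CUBIC))
snap('wrist','w3')
```

```text
8.45 tip case -0.26411554857728253 0.04380475460355491 0.22987903395306586 F [ 0.3647 -0.3995  0.7457]
[[-0.9902  0.1395  0.0041]
 [ 0.1395  0.9902  0.0009]
 [-0.0039  0.0015 -1.    ]]
```

View pics/scene3z.png

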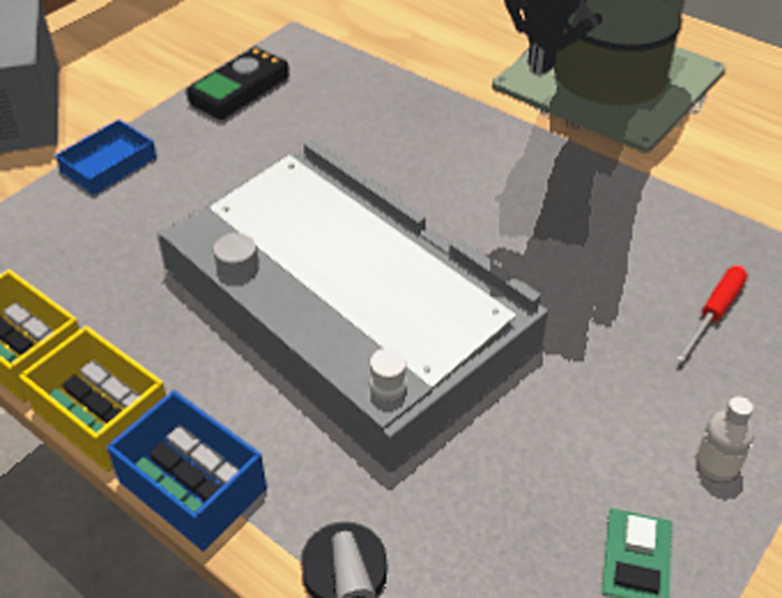

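View pics/side3z.png

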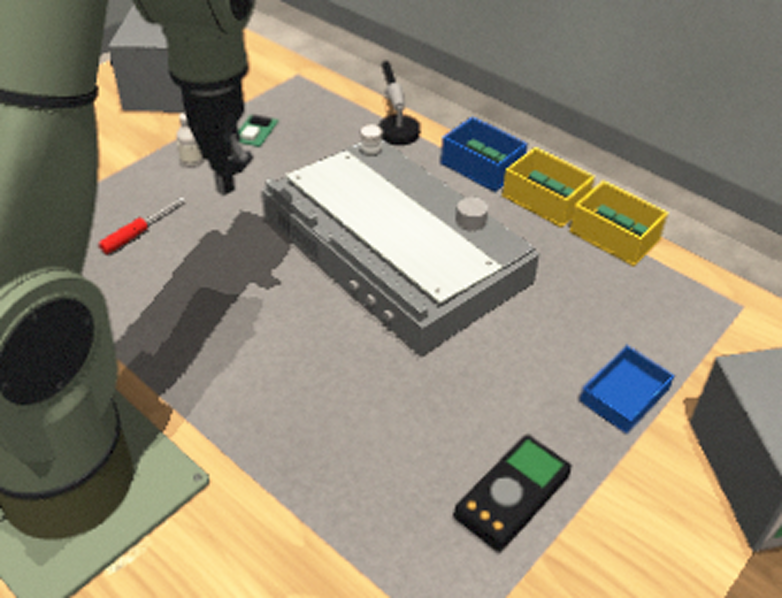

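View pics/w3.png

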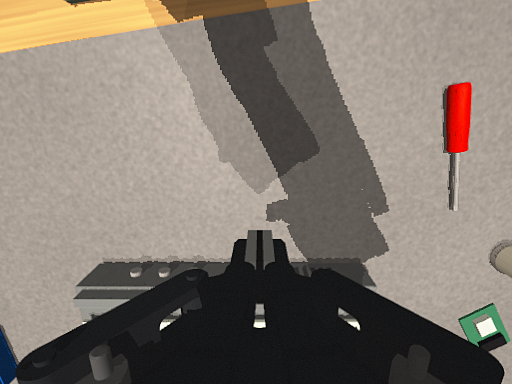

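Run:
```python
from fit import *
p=[.6145,-.011,-.1409]
for t in (0,.06,.078):
    a=[(50-128*np.cos(t)-6*np.sin(t),y,66+128*np.sin(t)+6*np.cos(t)) for y in(-188,188)]
    q=proj('scene',W(p,a));print(t,((q[:,::-1]-[100,90])*2.3).round(1).tolist())
a=cv2.imread('pics/scene0b.png');b=cv2.imread('pics/scene3z.png')
cv2.imwrite('pics/cmp.png',np.hstack([cv2.resize(x[130:350,270:560],None,fx=1.37,fy=2) for x in(a,b)]))
```

```text
0 [[290.1, 160.4], [515.5, 320.0]]
0.06 [[289.8, 155.7], [516.2, 315.1]]
0.078 [[289.7, 154.3], [516.4, 313.7]]
```

View pics/cmp.png

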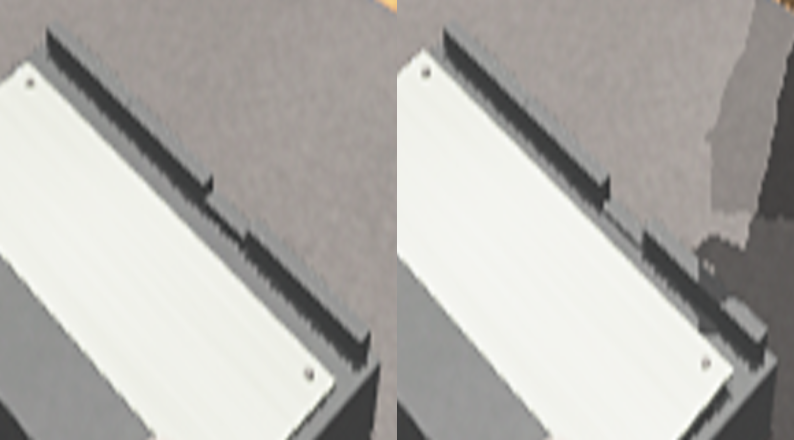

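```bash
python3 -c "
from cell import robot
print(robot.sense()['clock'],robot.sign_off())"
```

```text
the job is handed in; nothing more can be done
8.6 None
```

The cover is up and the job is handed in at 8.6 s, but I pressed the bar harder at the end than I meant to, and that may fail the 40 N limit.

**What I did:** I fitted the case pose from the scene and side pictures, and a wrist picture agreed to about 2 mm. With the gripper closed I touched the strip at case y ≈ 0.155 m with about 4 N. I swept right with the strip pressed and reached the notch centred near y ≈ 0.043 m, where the contact force dropped to zero. There I pressed the release bar home and moved clear.

**Checks that passed:**
- **Bar:** the fingertips were at about 69 mm when the bar stopped; fully home is 70 mm, so it is home within measuring error.
- **Cover:** in the scene picture its front corners moved by the amount expected for a tilt of about 0.078 rad.
- **Strip:** it looks back at rest in the pictures.
- **Bystanders:** none visibly moved.
- **Robot:** it is clear, with wrist force near zero.

**Check that did not pass cleanly:** in the last press the bar hit its stop and the wrist force read about 60 N for a moment. I intended about 10 N and backed off on the next move. That is under the 120 N wrist limit but over the 40 N limit on pressing the strip or case. The fingers seemed to be on the bar alone, but I can't tell whether bar contact counts towards that limit, and the hand-in gave no verdict.

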